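# Tighten the fixture's retaining ring with the pin spanner

## Robot

A 7-joint arm with a two-finger parallel gripper is mounted at the origin on the work surface. World frame = base frame: x ahead of the robot, y to its left, z up, the work surface at z = 0. Lengths are in m, angles in rad, forces in N, time in s.
With the tool pointing down it reaches from about 0.35 to 0.9 m from the base axis. Payload 8.1 kg.
Tool frame: the origin (TCP) lies between the finger pads; the fingertips stand ahead of it and the grasp point (between the pads) is the TCP (arm.nose_length is the z of the fingertips in the tool frame, in m); z points along the fingers, y is the line along which they close (so a half turn about z gives the same grasp; the last joint's range is limited). The gripper opens to 92 mm and grips with 3 to 60 N. Pads are 19 mm wide; open, the fingers measure 130 mm over their backs; the gripper's body (75 mm by 190 mm) begins 47 mm behind the grasp point.
Start: joints at [-1.309, 0.434, 0.025, 1.573, -0.012, 1.134, -0.075], TCP at [0.223, 0.584, 0.246] pointing down, gripper open.
Joint ranges: [-2.62, 2.62], [-0.44, 2.09], [-1.27, 1.32], [0.08, 2.57], [-1.32, 4.46], [0.12, 2], [-2.74, 2.74]. Speed limits (rad/s): [2.22, 2.22, 3.01, 3.01, 3.14, 3.14, 3.14].

## Interface

Orientations are given as a rotation vector (axis times angle).
In Python, from cell import sensors, optics, arm gives the robot as it stands.
- The arm moves only by the tool arm_command, never from a script. Its argument "deltas" is one flat list of numbers, 7 for each row, row after row: the turn, a rotation vector about the world's x, y, z as a fraction of full scale, then the shift along the world's x, y, z as a fraction of full scale, then the finger opening in mm, from 0 to 91.8. In form: [wx, wy, wz, dx, dy, dz, fingers, wx, wy, wz, dx, dy, dz, fingers, ...]. A call has 1 to 20 rows; each row is the pose to reach, as a shift and turn from the pose commanded when the call began; what a row does not reach only later rows make up. Full scale, the value 1, is 1 m for a shift and 90 degrees for a turn. A row lasts 1/10 s, in which the tool goes at most 50 mm and 8.59 degrees, less where a joint would pass 70% of its speed; a pose out of reach is approached as far as the arm can. A call with a number of a shift or a turn outside -1 to 1 is refused whole. A call with a gripper value outside its range is refused whole. The fingers move at their own pace and stop on an object; "force" is the grip in N (left out, the last holds). Time passes only in rows, so rows that repeat a pose let the fingers close. It gives the time, the measured TCP pose, the force, the opening and the grip force at its end, in the units of the state.
- sensors.observe(): the state, without advancing time (a new reading comes with each control period).
- optics.get_image(name): name is "side" or "top"; returns the picture (400x640x3 uint8, blue, green, red); there is no depth.
- optics.calibration(name): a dict with "camera_matrix" (3x3 intrinsics, pixels), "rvec" (rotation vector, rad) and "tvec" (3), from world to camera coordinates, as OpenCV has them. Camera axes: x right, y down, z forward; pixel columns grow to the right and rows downward; lengths in m; the calibration is good to about 2 mm. A picture is of the moment at which its call begins. calibration takes no time and is no camera call.
- arm.sign_off(): hands the job in; it is judged then, once.
The state is a dict: "clock": time; "joints": joint angles; "dq": joint speeds; "joint_efforts": joint torques, N m; "position": TCP position; "ee_rot": TCP orientation; "force": force on the tool from outside, world axes, zero at the start; "ft_torque": the same for the moment, N m; "width": opening from 0.0 (shut) to 1.0 (fully open); "gripper_force": force on a finger pad.
Only numpy, scipy, OpenCV 4.12 (cv2) and the standard library are available. Lean on these libraries where they do the work, as an engineer would, in place of code of your own. Each camera call takes 0.05 s, during which the arm holds its last target. There are 200 camera calls.

## Task

Pick up the wide pin spanner, the one whose pins fit the holes of the steel retaining ring on the round fixture, and seat both pins fully in the two holes before you turn anything. Then use the spanner to turn the ring clockwise, seen from above, until the lug on its rim comes up against the stop post, and let go, leaving the spanner standing seated in the ring. Leave the narrow spanner in its rest.

Things in the scene. Friction and masses are not known exactly. Their poses are not given: they have to be found in the camera images.
- wide_grip (a point): Wide pin spanner, loose: steel bar 108x30x8 mm along x; under it two 8 mm pins at x = +-42 mm, 14 mm long; on it a black grip block 36 (x) x 20 (y) x 56 tall. Point: block's centre, 36 mm above the bar's underside, 50 above the pin tips; z up. Grip across y, firmly. Starts with its bar flat on a 30 mm high wooden rest, pins in the slot: lift 25 mm to clear. Same when turned half round.
- narrow_grip (a point): Narrow pin spanner, does not fit: the same grip block, but a bar only 70 mm long and pins 24 mm either side of the middle. It stands in a like rest; the places of the fixture and the two rests vary. Point: centre of its grip block, x along its bar, z up.
- ring_face (a point): Centre of the top face of the steel ring, 65 mm above the table; turns with the ring, z up. Ring 124 mm across, 20 thick, on a grey housing. Two pin holes, 20 mm wide, through, at x = +-42 mm (the 18 mm centre bore is not for a pin). A 12 mm wide lug on the rim points along y, to 76 mm. With the spanner seated, bar flat on this face, its grip's centre is 36 mm above this point.
- ring (a joint): Ring angle, rad, grows clockwise seen from above. Starts at 0 to 0.3; at 1.05 the lug meets the stop post (12 mm steel post on the flange, just outside the rim): hard stop. Stiff (0.2 N m), stays where left. The pins have 6 mm play all round in the holes, so the ring lags about 0.14 rad behind a centred spanner: turn the spanner that much further.
Things that resemble listed ones, but are neither listed nor needed, are in the scene too. Leave any red or yellow look-alike of the part that bears wide_grip alone.

How it is judged:
By the outcome, as a careful person would: the job done as asked, in the order asked, and still so for the second after the job is handed in, with the robot touching nothing.
It also fails if it takes over 45 s, if anything falls off the work surface, if the arm or the gripper's body presses on something with over 40 N, if the wrist force passes 120 N, or if a joint passes its speed limit or range.

## Working session

There is one attempt and no reset: what is moved stays moved. The work goes in short steps, Python scripts to look and compute and a tool call to move; the robot and the scene stay as the last step left them, time stands still between calls to the robot, and variables do not carry over. Pictures are saved under pics/ and viewed, at most 10 in all, crops included, and the job is handed in when it is done.

Besides the shell and the picture viewer there is one more tool, called after "Emit:" by a JSON object that holds its "fn" and its "kwargs", one argument or row to a line. arm_command: Moves the arm, as the interface text tells. Its arguments: {"type":"object","properties":{"deltas":{"type":"array","items":{"type":"number"}},"force":{"type":"number"}},"required":["deltas"]}

```bash
ls; mkdir -p pics; python3 - <<'E'
from cell import sensors, optics, arm
import cv2
for n in("top","side"):
    cv2.imwrite(f"pics/{n}0.png",optics.get_image(n)); c=optics.calibration(n); print(n,c)
s=sensors.observe(); print(s, arm.nose_length)
E
```

```text
pics
top {'camera_matrix': array([[474.48201468,   0.        , 316.80311469],
       [  0.        , 474.48201468, 208.50433067],
       [  0.        ,   0.        ,   1.        ]]), 'rvec': array([ 2.17240176, -2.20685675,  0.04977441]), 'tvec': array([-0.07348245,  0.56556545,  1.30086546])}
side {'camera_matrix': array([[452.19442971,   0.        , 319.37149744],
       [  0.        , 452.19442971, 201.92689403],
       [  0.        ,   0.        ,   1.        ]]), 'rvec': array([ 0.61050739, -2.70845091,  1.04882677]), 'tvec': array([0.49811506, 0.29893521, 0.8835025 ])}
{'clock': 0.1, 'joints': array([-1.30858432,  0.43516063,  0.02499665,  1.57398901, -0.0116254 ,
        1.13398983, -0.07511921]), 'dq': array([-0.00063145, -0.00131777, -0.00128516, -0.00323772, -0.0004862 ,
       -0.00191522, -0.000919  ]), 'joint_efforts': array([ 2.48512122e-03, -6.69127750e+01,  9.87631828e-01, -3.15144181e+01,
       -6.06195861e-02,  3.74227739e-02,  9.39328265e-05]), 'position': array([0.22288469, 0.58345656, 0.24502575]), 'ee_rot': array([-5.70032833e-01, -3.08930077e+00,  2.19014919e-03]), 'force': array([-0.26165985, -0.55330347, -0.8223028 ]), 'ft_torque': array([-0.04074975, -0.03741888,  0.00557597]), 'gripper_force': 0.0, 'width': 0.9970873071573086} 0.019
```

View pics/top0.png

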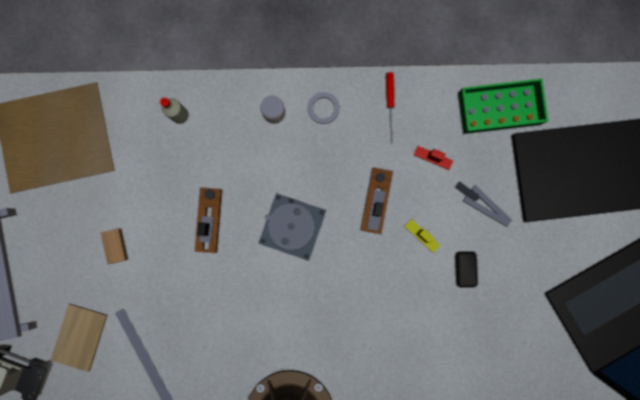

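View pics/side0.png

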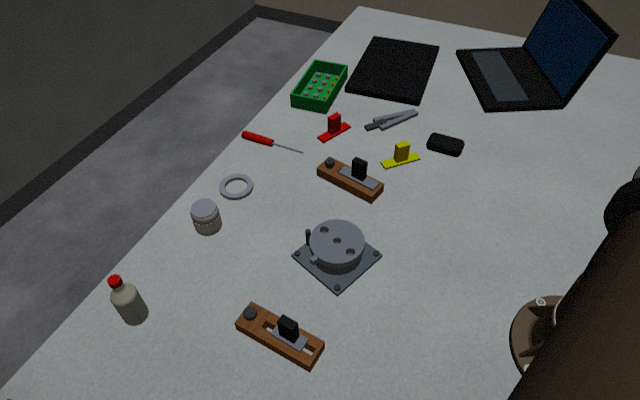

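The top view shows rests at about (208,220) and (377,200) and the fixture at (292,226). In the side view they are at (280,335), (350,180) and (337,250). I'll zoom in on these.

```bash
cat > h.py <<'E'
import cv2, numpy as np
from cell import sensors, optics, arm
def crop(img,x,y,w,h,s):
    return cv2.resize(img[y:y+h,x:x+w],None,fx=s,fy=s,interpolation=cv2.INTER_CUBIC)
def avg(n,k=6): return np.mean([optics.get_image(n).astype(float) for _ in range(k)],0).clip(0,255).astype(np.uint8)
def bright(i): return cv2.convertScaleAbs(i,alpha=1.6,beta=15)
def proj(n,P):
    c=optics.calibration(n); return cv2.projectPoints(np.float64(P).reshape(-1,1,3),c["rvec"],c["tvec"],c["camera_matrix"],None)[0][:,0]
def ray(n,uv,z):
    c=optics.calibration(n);R=cv2.Rodrigues(c["rvec"])[0];C=-R.T@c["tvec"]
    d=R.T@np.linalg.solve(c["camera_matrix"],[*uv,1]); return C+d*(z-C[2])/d[2]
def tri(a,b):
    P=[]
    for n in("top","side"):
        c=optics.calibration(n);P.append(c["camera_matrix"]@np.c_[cv2.Rodrigues(c["rvec"])[0],c["tvec"]])
    X=cv2.triangulatePoints(P[0],P[1],np.float64(a).reshape(2,1),np.float64(b).reshape(2,1))[:,0];return X[:3]/X[3]
E
python3 - <<'E'
from h import *
t=avg("top",4);s=avg("side",4);cv2.imwrite("pics/t.png",t);cv2.imwrite("pics/s.png",s)
t,s=bright(t),bright(s)
cv2.imwrite("pics/tm.png",np.hstack([crop(t,186,180,44,80,4.7),crop(t,252,186,80,80,4.7),crop(t,355,162,44,80,4.7)]))
cv2.imwrite("pics/sm.png",np.vstack([np.hstack([crop(s,230,295,100,75,4),crop(s,310,150,80,75,4)]),np.hstack([crop(s,290,215,100,75,4),np.zeros((300,320,3),np.uint8)])]))
E
```

```text
(no output)
```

View pics/tm.png

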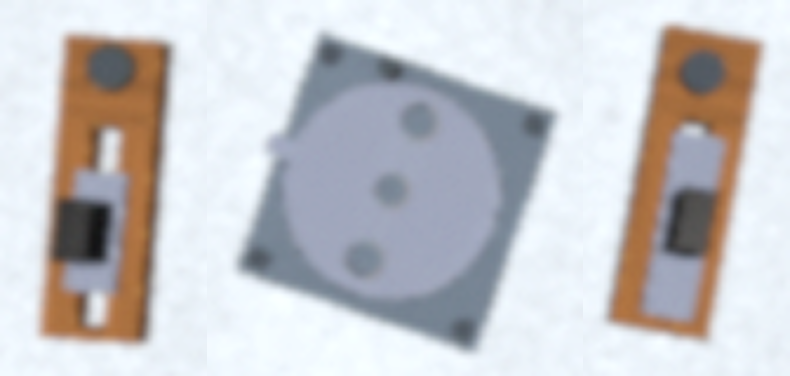

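View pics/sm.png

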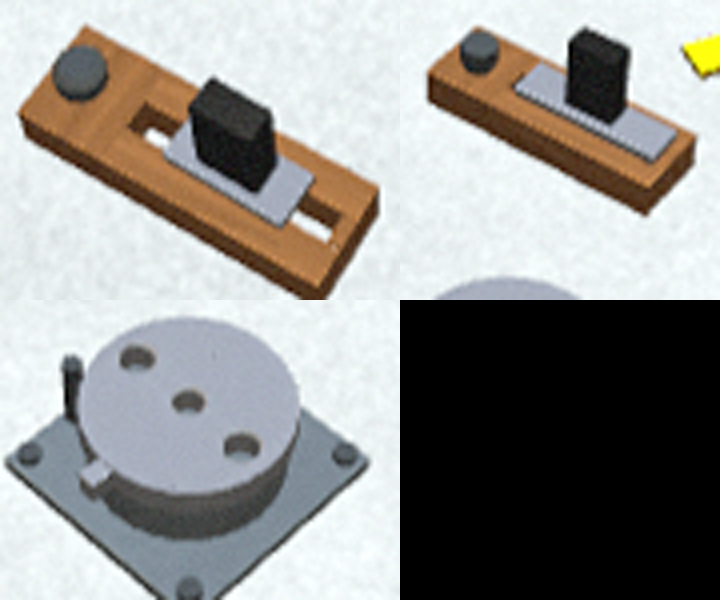

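The top mosaic shows the wide spanner, with the longer bar, in the right-hand rest. Its bar corners are about (672,133), (725,138), (693,321) and (642,316). The ring holes are at (418,120) and (363,259), the bore at (391,189), the lug at (278,146) and the post at (391,68). The side mosaic shows the same things: holes at (138,360) and (242,446), lug at (97,473).

```bash
python3 - <<'E'
from h import *
from scipy.optimize import least_squares
np.set_printoptions(precision=4,suppress=True)
T=lambda p,ox,x0,y0:((p[0]-ox+.5)/4.7-.5+x0,(p[1]+.5)/4.7-.5+y0)
S=lambda p,ox,oy,x0,y0:((p[0]-ox+.5)/4-.5+x0,(p[1]-oy+.5)/4-.5+y0)
ft=lambda p:T(p,207,252,186); fs=lambda p:S(p,0,300,290,215)
wt=lambda p:T(p,583,355,162); ws=lambda p:S(p,400,0,310,150)
for k,a,b in[("holeA",(418,120),(138,360)),("bore",(391,189),(188,402)),("holeB",(363,259),(242,446)),("lug",(280,145),(97,465)),("post",(391,66),(72,360))]:
    X=tri(ft(a),fs(b)); print(k,X,ray("top",ft(a),.065),ray("side",fs(b),.065))
bt=[(672,133),(725,138),(693,321),(642,316)];bs=[(537,66),(677,132),(656,160),(515,88)]
# match: unknown order, print rays
for p in bt: print("bt",ray("top",wt(p),.038))
for p in bs: print("bs",ray("side",ws(p),.038))
for p in[(570,38),(593,28),(630,47),(604,60)]: print("gs",ray("side",ws(p),.094))
for p in[(682,187),(718,192),(711,256),(672,250)]: print("gt",ray("top",wt(p),.094))
E
```

```text
holeA [ 0.5547 -0.0288  0.0658] [ 0.5555 -0.0285  0.065 ] [ 0.5543 -0.0296  0.065 ]
bore [ 0.5162 -0.0129  0.0669] [ 0.5165 -0.0127  0.065 ] [ 0.5165 -0.0144  0.065 ]
holeB [0.477  0.0033 0.0688] [0.4772 0.0036 0.065 ] [0.4777 0.0006 0.065 ]
lug [0.5418 0.0492 0.0709] [0.5425 0.05   0.065 ] [0.5432 0.0452 0.065 ]
post [ 0.587  -0.0134  0.066 ] [ 0.5864 -0.0136  0.065 ] [ 0.588  -0.0138  0.065 ]
bt [ 0.6114 -0.2381  0.038 ]
bt [ 0.608  -0.2687  0.038 ]
bt [ 0.5023 -0.2478  0.038 ]
bt [ 0.5056 -0.2184  0.038 ]
bs [ 0.6088 -0.2674  0.038 ]
bs [ 0.5028 -0.2485  0.038 ]
bs [ 0.506  -0.2195  0.038 ]
bs [ 0.6134 -0.242   0.038 ]
gs [ 0.5776 -0.244   0.094 ]
gs [ 0.5681 -0.2587  0.094 ]
gs [ 0.5404 -0.252   0.094 ]
gs [ 0.5506 -0.2342  0.094 ]
gt [ 0.5761 -0.2367  0.094 ]
gt [ 0.573  -0.2566  0.094 ]
gt [ 0.5376 -0.2519  0.094 ]
gt [ 0.5413 -0.2304  0.094 ]
```

The two views agree. The ring centre is about (0.5165, -0.0133) with the hole axis at -22.2°. The wide grip is at about (0.557, -0.2442, 0.066) with its bar at -11°. The tool's y axis is at 69.1° now and must be at 79°.

Emit:
{"fn": "arm_command", "kwargs": {
  "deltas": [0, 0, 0.11, 0.334, -0.828, -0.06, 70, 0, 0, 0.11, 0.334, -0.828, -0.06, 70, 0, 0, 0.11, 0.334, -0.828, -0.06, 70, 0, 0, 0.11, 0.334, -0.828, -0.06, 70, 0, 0, 0.11, 0.334, -0.828, -0.06, 70, 0, 0, 0.11, 0.334, -0.828, -0.06, 70, 0, 0, 0.11, 0.334, -0.828, -0.06, 70, 0, 0, 0.11, 0.334, -0.828, -0.06, 70, 0, 0, 0.11, 0.334, -0.828, -0.06, 70, 0, 0, 0.11, 0.334, -0.828, -0.06, 70, 0, 0, 0.11, 0.334, -0.828, -0.06, 70, 0, 0, 0.11, 0.334, -0.828, -0.06, 70, 0, 0, 0.11, 0.334, -0.828, -0.06, 70, 0, 0, 0.11, 0.334, -0.828, -0.06, 70, 0, 0, 0.11, 0.334, -0.828, -0.06, 70, 0, 0, 0.11, 0.334, -0.828, -0.06, 70, 0, 0, 0.11, 0.334, -0.828, -0.06, 70, 0, 0, 0.11, 0.334, -0.828, -0.06, 70, 0, 0, 0.11, 0.334, -0.828, -0.06, 70, 0, 0, 0.11, 0.334, -0.828, -0.06, 70]
}}

```text
clock: 2.5
position: [0.5568, -0.2454, 0.1853]
ee_rot: [-0.305, -3.126, 0.0]
force: [-0.4, 1.0, 0.5]
width: 0.761
gripper_force: 0.0
```

Emit:
{"fn": "arm_command", "kwargs": {
  "deltas": [0, 0, 0, 0, 0, -0.05, 70, 0, 0, 0, 0, 0, -0.09, 70, 0, 0, 0, 0, 0, -0.118, 70, 0, 0, 0, 0, 0, -0.118, 70, 0, 0, 0, 0, 0, -0.118, 70],
  "force": 50
}}

```text
clock: 3.0
position: [0.5572, -0.243, 0.0684]
ee_rot: [-0.299, -3.127, -0.001]
force: [0.4, 0.4, 0.7]
width: 0.766
gripper_force: 0.0
```

Emit:
{"fn": "arm_command", "kwargs": {
  "deltas": [0, 0, 0, 0, 0, 0, 10, 0, 0, 0, 0, 0, 0, 10, 0, 0, 0, 0, 0, 0, 10, 0, 0, 0, 0, 0, 0, 10, 0, 0, 0, 0, 0, 0, 10, 0, 0, 0, 0, 0, 0, 10],
  "force": 50
}}

```text
clock: 3.6
position: [0.557, -0.2442, 0.0678]
ee_rot: [0.301, 3.127, 0.0]
force: [-0.2, 0.7, 0.2]
width: 0.294
gripper_force: 0.0
```

Still closing (27 mm). I'll hold until the fingers grip, then lift.

Emit:
{"fn": "arm_command", "kwargs": {
  "deltas": [0, 0, 0, 0, 0, 0, 10, 0, 0, 0, 0, 0, 0, 10, 0, 0, 0, 0, 0, 0, 10, 0, 0, 0, 0, 0, 0, 10],
  "force": 60
}}

```text
clock: 4.0
position: [0.557, -0.2442, 0.0677]
ee_rot: [-0.301, -3.127, -0.0]
force: [-0.5, 0.2, 0.6]
width: 0.215
gripper_force: 59.9
```

Emit:
{"fn": "arm_command", "kwargs": {
  "deltas": [0, 0, 0, 0, 0, 0.015, 10, 0, 0, 0, 0, 0, 0.035, 10, 0, 0, 0, 0, 0, 0.07, 10, 0, 0, 0, 0, 0, 0.1, 10, 0, 0, 0, 0, 0, 0.1, 10, 0, 0, 0, 0, 0, 0.1, 10],
  "force": 60
}}

```text
clock: 4.6
position: [0.5571, -0.2441, 0.1686]
ee_rot: [0.301, 3.126, 0.0]
force: [-0.1, 0.4, -2.5]
width: 0.216
gripper_force: 59.9
```

Emit:
{"fn": "arm_command", "kwargs": {
  "deltas": [0, 0, -0.123, -0.0405, 0.231, 0, 10, 0, 0, -0.123, -0.0405, 0.231, 0, 10, 0, 0, -0.123, -0.0405, 0.231, 0, 10, 0, 0, -0.123, -0.0405, 0.231, 0, 10, 0, 0, -0.123, -0.0405, 0.231, 0, 10, 0, 0, -0.123, -0.0405, 0.231, -0.03, 10, 0, 0, -0.123, -0.0405, 0.231, -0.03, 10, 0, 0, -0.123, -0.0405, 0.231, -0.03, 10, 0, 0, -0.123, -0.0405, 0.231, -0.03, 10]
}}

```text
clock: 5.5
position: [0.5167, -0.0145, 0.1382]
ee_rot: [0.605, 3.083, -0.001]
force: [0.0, -0.6, -1.9]
width: 0.214
gripper_force: 59.9
```

```bash
python3 - <<'E'
from h import *
s=sensors.observe();print(s["clock"],s["position"],s["ee_rot"],s["force"])
t=bright(avg("top",3));d=bright(avg("side",3))
cv2.imwrite("pics/m2.png",np.hstack([crop(t,252,186,80,80,5),crop(d,290,185,80,80,5)]))
E
```

```text
5.5 [ 0.51672159 -0.01448292  0.13822221] [ 6.04898154e-01  3.08260513e+00 -8.72079775e-04] [ 0.04485728 -0.62116177 -1.94248881]
```

View pics/m2.png

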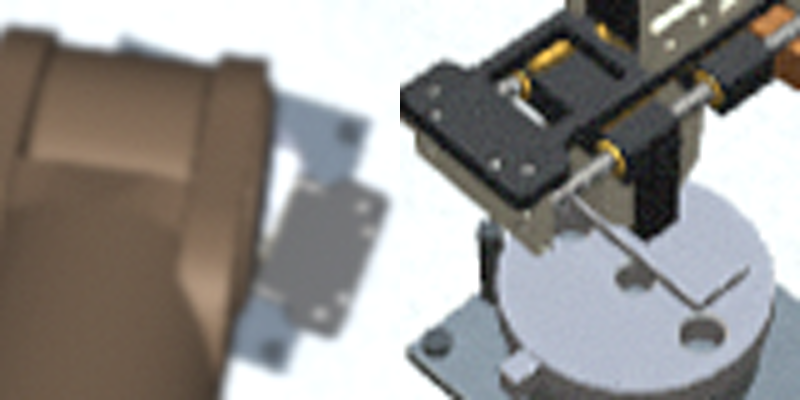

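The side view shows the bar held over the ring. Its near corner is at about (700,306), its other end corner at about (748,268), and hole B is at (703,330). I'll check these against the predicted corners.

```bash
python3 - <<'E'
from h import *
a=np.radians(-22.2);ex=np.array([np.cos(a),np.sin(a),0]);ey=np.array([-ex[1],ex[0],0])
g=np.array([.5167,-.0138,.1367])
for z in(-.036,-.028):
  for y in(.015,-.015):
    u=proj("side",g-ex*.054+ey*y+[0,0,z])[0]; print(z,y,(u-[290,185]+.5)*5-.5+[400,0])
u=proj("side",[.477,.002,.065])[0];print((u-[290,185]+.5)*5-.5+[400,0])
for m in [(700,306),(748,268)]:
  print(ray("side",((m[0]-400+.5)/5-.5+290,(m[1]+.5)/5-.5+185),.1007), g-ex*.054+ey*.015, g-ex*.054-ey*.015)
E
```

```text
-0.036 0.015 [698.75200217 321.06858952]
-0.036 -0.015 [749.46196975 282.12659611]
-0.028 0.015 [699.43878294 309.45893468]
-0.028 -0.015 [750.45479458 270.43837745]
[702.79396355 335.60996961]
[0.47496626 0.01309302 0.1007    ] [0.4723706  0.02049146 0.1367    ] [ 0.46103538 -0.00728466  0.1367    ]
[ 0.46445089 -0.01399258  0.1007    ] [0.4723706  0.02049146 0.1367    ] [ 0.46103538 -0.00728466  0.1367    ]
```

The corners match within about 1 px, so I'll lower until the pins enter and check the force.

Emit:
{"fn": "arm_command", "kwargs": {
  "deltas": [0, 0, 0, 0, 0, -0.012, 10, 0, 0, 0, 0, 0, -0.02, 10, 0, 0, 0, 0, 0, -0.026, 10, 0, 0, 0, 0, 0, -0.026, 10, 0, 0, 0, 0, 0, -0.026, 10]
}}

```text
clock: 6.3
position: [0.5164, -0.0132, 0.1115]
ee_rot: [-0.601, -3.083, 0.0]
force: [0.3, 0.0, -1.8]
width: 0.213
gripper_force: 59.9
```

Emit:
{"fn": "arm_command", "kwargs": {
  "deltas": [0, 0, 0, 0, 0, -0.004, 10, 0, 0, 0, 0, 0, -0.0075, 10, 0, 0, 0, 0, 0, -0.0075, 10, 0, 0, 0, 0, 0, -0.0075, 10]
}}

```text
clock: 6.7
position: [0.5165, -0.0131, 0.1042]
ee_rot: [-0.601, -3.083, 0.0]
force: [-0.2, -1.2, -2.2]
width: 0.215
gripper_force: 59.9
```

Emit:
{"fn": "arm_command", "kwargs": {
  "deltas": [0, 0, 0, 0, 0, -0.001, 10, 0, 0, 0, 0, 0, -0.002, 10, 0, 0, 0, 0, 0, -0.002, 10, 0, 0, 0, 0, 0, -0.002, 10]
}}

```text
clock: 7.1
position: [0.5167, -0.0131, 0.1027]
ee_rot: [0.601, 3.083, 0.001]
force: [-2.6, -0.1, 5.2]
width: 0.215
gripper_force: 59.9
```

The contact force and z = 0.1027 show it is fully seated. Now I'll turn clockwise, which is negative z.

Emit:
{"fn": "arm_command", "kwargs": {
  "deltas": [0, 0, -0.04, 0, 0, 0, 10, 0, 0, -0.08, 0, 0, 0, 10, 0, 0, -0.12, 0, 0, 0, 10, 0, 0, -0.16, 0, 0, 0, 10, 0, 0, -0.2, 0, 0, 0, 10, 0, 0, -0.24, 0, 0, 0, 10, 0, 0, -0.28, 0, 0, 0, 10, 0, 0, -0.32, 0, 0, 0, 10, 0, 0, -0.36, 0, 0, 0, 10, 0, 0, -0.4, 0, 0, 0, 10, 0, 0, -0.44, 0, 0, 0, 10, 0, 0, -0.48, 0, 0, 0, 10, 0, 0, -0.52, 0, 0, 0, 10, 0, 0, -0.56, 0, 0, 0, 10, 0, 0, -0.6, 0, 0, 0, 10, 0, 0, -0.6, 0, 0, 0, 10]
}}

```text
clock: 8.7
position: [0.5169, -0.0136, 0.1027]
ee_rot: [1.938, 2.471, 0.0]
force: [-1.4, -1.3, 4.3]
width: 0.217
gripper_force: 59.9
```

```bash
python3 - <<'E'
from h import *
s=sensors.observe();print(s["clock"],s["position"],s["ee_rot"],s["force"],s["ft_torque"])
t=bright(avg("top",3));d=bright(avg("side",3))
cv2.imwrite("pics/m3.png",np.hstack([crop(t,252,186,80,80,5),crop(d,290,205,80,80,5)]))
E
```

```text
8.7 [ 0.51687107 -0.01364605  0.10266445] [1.93829423e+00 2.47101721e+00 2.25853039e-04] [-1.38878998 -1.25946611  4.3055531 ] [-0.24084837  0.37026047  0.00217606]
```

View pics/m3.png

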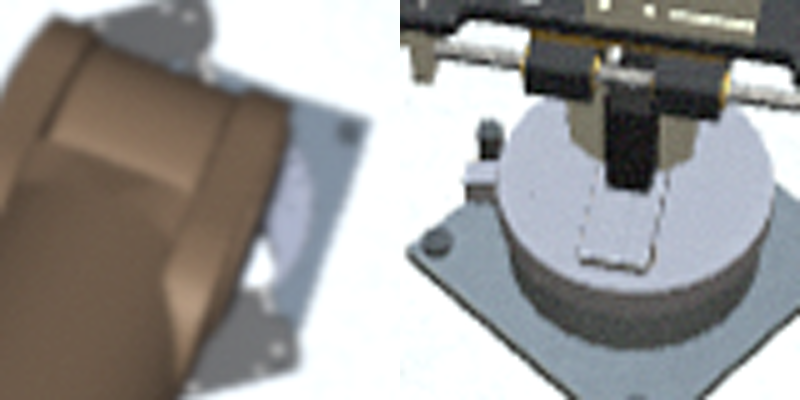

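In the side view the bar lies flat on the ring, and the lug at (482,180) is just short of the post at (489,135). I'll go on in small steps and watch the torque.

Emit:
{"fn": "arm_command", "kwargs": {
  "deltas": [0, 0, -0.03, 0, 0, 0, 10, 0, 0, -0.06, 0, 0, 0, 10, 0, 0, -0.09, 0, 0, 0, 10, 0, 0, -0.11, 0, 0, 0, 10, 0, 0, -0.11, 0, 0, 0, 10, 0, 0, -0.11, 0, 0, 0, 10]
}}

```text
clock: 9.6
position: [0.5168, -0.0137, 0.1026]
ee_rot: [2.142, 2.297, 0.0]
force: [-1.3, -1.7, 6.4]
width: 0.214
gripper_force: 59.9
```

```bash
python3 -c "
from h import *
s=sensors.observe();print(s['ee_rot'],s['force'],s['ft_torque'],s['joints'])"
```

```text
[2.14206268e+00 2.29688323e+00 4.12548605e-04] [-1.27417946 -1.74780188  6.4026499 ] [-0.38192876  0.50071022 -0.08897801] [-0.58523277  0.51033297  0.70396173  2.03640742 -0.47642643  0.7596102
  0.47994103]
```

Emit:
{"fn": "arm_command", "kwargs": {
  "deltas": [0, 0, -0.02, 0, 0, 0, 10, 0, 0, -0.035, 0, 0, 0, 10, 0, 0, -0.035, 0, 0, 0, 10, 0, 0, -0.035, 0, 0, 0, 10]
}}

```text
clock: 10.0
position: [0.5167, -0.0137, 0.1027]
ee_rot: [2.202, 2.239, -0.0]
force: [-2.5, -2.9, 7.7]
width: 0.214
gripper_force: 60.2
```

```bash
python3 - <<'E'
from h import *
s=sensors.observe();print(s["clock"],s["position"],s["ee_rot"],s["force"],s["ft_torque"])
d=bright(avg("side",3))
cv2.imwrite("pics/m4.png",crop(d,290,205,80,70,7))
E
```

```text
10.0 [ 0.51673815 -0.01367788  0.10266652] [ 2.20199641e+00  2.23935536e+00 -2.65112723e-04] [-2.47679801 -2.86872717  7.66746544] [-0.40529089  0.57419924  0.9409655 ]
```

View pics/m4.png

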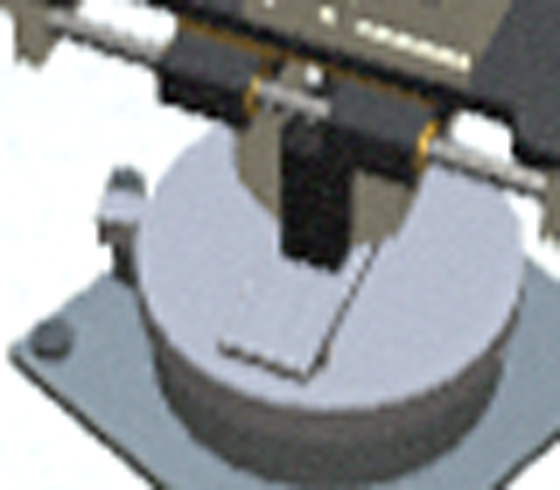

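The torque jumped to 0.94 N m, against 0.2 N m for friction. The picture shows the lug at (122,205) against the post at (125,180), so the stop is reached. Time to release and lift.

Emit:
{"fn": "arm_command", "kwargs": {
  "deltas": [0, 0, 0, 0, 0, 0, 40, 0, 0, 0, 0, 0, 0, 60, 0, 0, 0, 0, 0, 0, 60, 0, 0, 0, 0, 0, 0, 60, 0, 0, 0, 0, 0, 0, 60, 0, 0, 0, 0, 0, 0, 60, 0, 0, 0, 0, 0, 0, 60]
}}

```text
clock: 10.85
position: [0.5165, -0.0131, 0.1022]
ee_rot: [2.204, 2.238, -0.0]
force: [-0.3, -0.2, 0.3]
width: 0.65
gripper_force: 0.0
```

Emit:
{"fn": "arm_command", "kwargs": {
  "deltas": [0, 0, 0, 0, 0, 0.03, 60, 0, 0, 0, 0, 0, 0.07, 60, 0, 0, 0, 0, 0, 0.11, 60, 0, 0, 0, 0, 0, 0.16, 60, 0, 0, 0, -0.03, 0.05, 0.16, 60, 0, 0, 0, -0.06, 0.1, 0.16, 60, 0, 0, 0, -0.09, 0.15, 0.16, 60, 0, 0, 0, -0.11, 0.19, 0.16, 60, 0, 0, 0, -0.13, 0.23, 0.16, 60, 0, 0, 0, -0.13, 0.23, 0.16, 60, 0, 0, 0, -0.13, 0.23, 0.16, 60]
}}

```text
clock: 11.95
position: [0.385, 0.2193, 0.2621]
ee_rot: [-2.198, -2.244, 0.0]
force: [0.5, -0.3, 0.2]
width: 0.652
gripper_force: 0.0
```

```bash
python3 - <<'E'
from h import *
s=sensors.observe();print(s["clock"],s["position"],s["width"],s["force"])
t=bright(avg("top",3));d=bright(avg("side",3))
cv2.imwrite("pics/m5.png",np.hstack([crop(t,252,186,80,80,5),crop(d,290,200,80,80,5)]))
E
```

```text
11.95 [0.38502909 0.21931515 0.26214112] 0.6523575558849607 [ 0.51573614 -0.32528502  0.17279517]
```

View pics/m5.png

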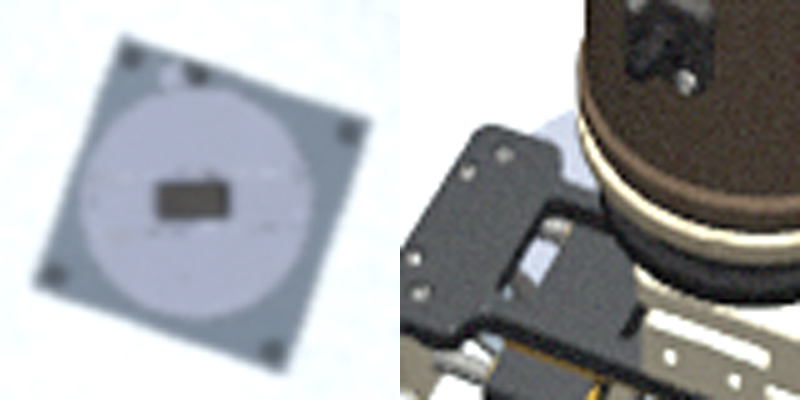

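The top view shows the lug at (174,75) touching the post at (197,73), with centres about 12 mm apart. The spanner stands upright at (193,200), seated in the ring, and the gripper is clear. Handing in.

```bash
python3 -c "
from cell import arm
print(arm.sign_off())"
```

```text
the job is handed in; nothing more can be done
None
```

I seated the wide spanner's pins fully in the ring, turned the ring clockwise until its lug met the stop post, and let go, leaving the spanner standing in the ring and the narrow one untouched; the job is handed in at about 12 s.

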